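# Shift the load selector into third

## Task

Shift the gated lever of the test-load selector into its third slot, the forward right one marked with three red dots: bring it to the cross channel, push it across to the right, then push it forward until it is fully home, without letting it go into the fourth slot. Only push the knob with the outside of the shut fingers, never take the knob or stem between them, and leave the loose things round the selector where they are.

Things in the scene. Friction and masses are not known exactly. Their poses are not given: they have to be found in the camera images.
- selector: Test-load selector, a fixed grey housing 160 (x) x 140 (y) x 112 mm high with a bright aluminium gate plate on top. Origin: centre of its underside, on the worktop. Its x axis points forward (away from the robot, yaw up to 0.35 rad either way), y to its left, z up. The lever swings both ways about a pivot 50 mm above this origin; its stem is 10 mm thick.
- gate (a point): Centre of the H-shaped gate, at the plate's top, 112 mm up; axes as the selector's. Two rails run along x. Left rail: slot 1 forward (one black dot), slot 2 back (two black dots). Right rail: slot 3 forward (three red dots), slot 4 back (four black dots). The stem can change rails only through the cross channel in the middle (x = 0); round-nosed tongues block it elsewhere.
- yoke (a joint): Sideways angle of the lever, rad: 0 upright, positive to the right (-y of the selector), stops at -0.27 and 0.27. In the left slots about -0.27 to -0.21, in the right slots 0.21 to 0.27. Friction only, no spring: it stays where it is left. About 2.5 N at the knob moves it.
- lever (a joint): Fore-and-aft angle of the lever, rad: 0 in the middle of the cross channel, positive forward (+x of the selector), stops at -0.36 and 0.36 (fully home). It passes sideways only while within about 0.09 of 0. Friction only, no spring: it stays where it is left. About 3.6 N at the knob moves it. It starts anywhere in the left rail.
- knob (a point): Centre of the black knob on the lever, 140 mm from the pivot along the stem; z axis along the stem. The knob is a barrel of 34 mm diameter and 43 mm height (20 mm above this point, 23 mm below it), with a red disc on top. Upright, its centre is 190 mm above the worktop.
- test_block: Loose round steel test block, 62 mm diameter, 14 mm high, on the worktop right of the selector; origin at its underside. Not to be moved.
- mount_green: Loose green round mounted specimen, 30 mm diameter, 22 mm high, left of the selector; origin at its underside. Not to be moved.
- slug: Loose steel slug, 25 mm diameter, 28 mm high, left of the selector nearer the robot; origin at its underside. Not to be moved.
- tape_roll: Loose roll of black tape, 57 mm diameter, 19 mm high, lying to the right on the worktop; origin at its underside. Not to be moved.
- loupe: Loose black and clear loupe, 46 mm diameter, 34 mm high, beyond the selector; origin at its underside. Not to be moved.
- file: Loose hand file with wooden handle, 225 mm long, lying to the right; origin at its underside. Not to be moved.

How it is judged:
By the outcome, as a careful person would: the job done as asked, in the order asked, and still so for the second after the job is handed in, with the robot touching nothing.
It also fails if it takes over 45 s, if anything falls off the work surface, if the arm or the gripper's body presses on something with over 40 N, if the wrist force passes 120 N, or if a joint passes its speed limit or range.

## Robot

A 6-joint arm with a two-finger parallel gripper is mounted at the origin on a cart in front of the work surface, level with it; the furniture and walls round the work are solid. World frame = base frame: x ahead of the robot, y to its left, z up, the work surface at z = 0. Lengths are in m, angles in rad, forces in N, time in s.
With the tool pointing down it reaches from about 0.35 to 0.975 m from the base axis. Payload 4.9 kg.
Tool frame: the origin (TCP) lies midway between the tips of the shut fingers; the grasp point (between the pads) lies 19 mm behind it; z points along the fingers, y is the line along which they close (so a half turn about z gives the same grasp; the last joint's range is limited). The gripper opens to 85 mm and grips with 20 to 120 N. Pads are 22 mm wide; open, the fingers measure 114 mm over their backs; the gripper's body (76 mm by 85 mm) begins 54 mm behind the grasp point. The pads swing forward as they close: fully open they stand 13 mm farther back than shut.
Start: joints at [1.023, 0.053, 1.613, -0, 1.476, -0.119], TCP at [0.26, 0.568, 0.207] pointing down, gripper open.
Joint ranges: [-3.01, 3.01], [-1.01, 2.22], [0.06, 2.58], [-1.02, 4.17], [0.09, 2.62], [-3.14, 3.14]. Speed limits (rad/s): [2.57, 2.57, 3.14, 3.14, 3.14, 3.14].

## Interface

Orientations are given as a rotation vector (axis times angle).
In Python, from station import ctrl gives the robot as it stands.
- The arm moves only by the shell command python3 -m handwheel 'ROWS' [FORCE]. ROWS is JSON, a list of rows, each an object with "gripper": the gripper command: -1 is fully open, 1 is shut, values between are in proportion; "offset": the shift along the tool's x, y, z in mm, a list of three; "rotation": the turn, a rotation vector about the tool's x, y, z in rad, a list of three. A call has exactly 8 rows; each row is the pose to reach, as a shift and turn from the pose commanded when the call began, along the tool's axes at that moment; what a row does not reach only later rows make up. A row lasts 1/8 s, in which the tool goes at most 62.5 mm and 10.7 degrees, less where a joint would pass 70% of its speed; a pose out of reach is approached as far as the arm can. A call with a gripper value outside its range is refused whole. The fingers move at their own pace and stop on an object; FORCE is the grip in N (left out, the last holds). Time passes only in rows, so rows that repeat a pose let the fingers close, or fill a call up. It gives the time, the measured TCP pose, the force, the opening and the grip force at its end, in the units of the state.
- ctrl.get_obs(): the state, without advancing time (a new reading comes with each control period).
- ctrl.get_image(name): name is "scene" or "side" or "wrist"; returns a dict with "image" (480x640x3 uint8, red, green, blue), "fovy" (degrees; the focal length in pixels is half the picture's height over the tangent of half this angle, whatever the lens; pixels are square), "cx", "cy" (the principal point, pixels), "xyz" and "attitude" of the camera in the world. Camera axes: x right, y up, looking along -z (the intrinsics and any distortion apply to the point x, -y, -z); pixel columns grow to the right and rows downward; lengths in m; the calibration is good to about 2 mm. A picture is of the moment at which its call begins. There is no depth.
- ctrl.finish_job(): hands the job in; it is judged then, once.
The state is a dict: "t": time; "q": joint angles; "dq": joint speeds; "effort": joint torques, N m; "tool_pos": TCP position; "tool_rot": TCP orientation; "contact_force": force on the tool from outside, world axes, zero at the start; "wrist_torque": the same for the moment, N m; "opening": finger opening in m; "grip_force": force on a finger pad.
Only numpy, scipy, OpenCV 4.12 (cv2) and the standard library are available. Lean on these libraries where they do the work, as an engineer would, in place of code of your own. Each camera call takes 0.05 s, during which the arm holds its last target. There are 200 camera calls.

## Working session

There is one attempt and no reset: what is moved stays moved. The work goes in short steps, Python scripts to look and compute and a shell command to move; the robot and the scene stay as the last step left them, time stands still between calls to the robot, and variables do not carry over. Pictures are saved under pics/ and viewed, at most 10 in all, crops included, and the job is handed in when it is done.

```bash
ls; mkdir -p pics; python3 - <<'E'
from station import ctrl
import cv2,json
o=ctrl.get_obs();print({k:o[k] for k in('t','tool_pos','tool_rot','opening','contact_force')})
for n in('scene','side'):
    d=ctrl.get_image(n);cv2.imwrite(f'pics/{n}0.png',d['image'][:,:,::-1])
    print(n,{k:v for k,v in d.items() if k!='image'})
E
```

```text
pics
{'t': 0.0, 'tool_pos': array([0.2595022 , 0.56785113, 0.2058454 ]), 'tool_rot': array([-0.66818834, -3.06903412,  0.0030964 ]), 'opening': 0.08548190827886422, 'contact_force': array([0.54626629, 0.20836438, 0.09088016])}
scene {'fovy': 42.955326097887614, 'cx': 324.11898103792095, 'cy': 236.70530973786143, 'xyz': array([0.22194645, 0.71413299, 1.09323973]), 'attitude': array([ 0.1945238 , -0.92913802, -2.56073779])}
side {'fovy': 44.73655773859642, 'cx': 313.19285295486566, 'cy': 238.25967233174364, 'xyz': array([-0.02131277, -0.39506091,  1.12208958]), 'attitude': array([ 0.55213967, -0.31087128, -0.94395424])}
```

View pics/scene0.png

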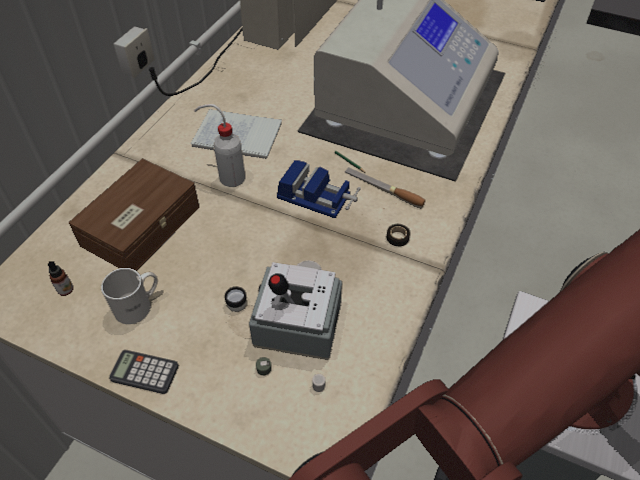

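View pics/side0.png

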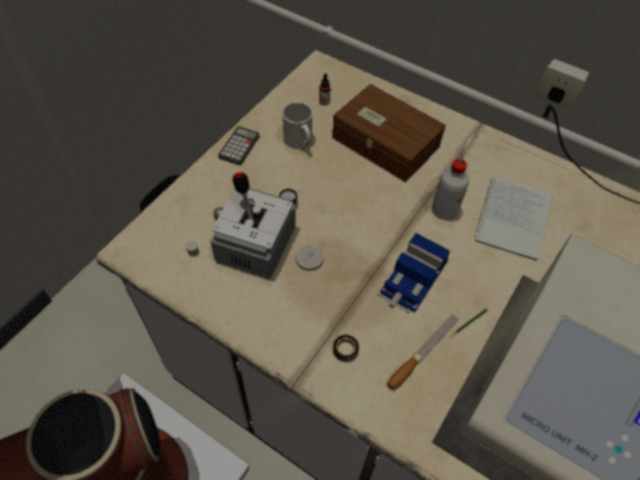

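The knob shows at (277,281) in scene and (240,178) in side, apparently in the forward-left part of the gate. Both views show the plate clearly. I'll zoom in on both to get the points.

```bash
cat > h.py <<'E'
import numpy as np,cv2
from scipy.spatial.transform import Rotation as R
def ray(d,u,v):
    f=240/np.tan(np.radians(d['fovy'])/2)
    r=R.from_rotvec(d['attitude']).apply([(u-d['cx'])/f,-(v-d['cy'])/f,-1])
    return np.array(d['xyz']),r/np.linalg.norm(r)
def onplane(d,u,v,z):
    c,r=ray(d,u,v);return c+r*(z-c[2])/r[2]
def tri(rs):
    A=sum(np.eye(3)-np.outer(r,r) for c,r in rs);b=sum((np.eye(3)-np.outer(r,r))@c for c,r in rs)
    p=np.linalg.solve(A,b);return p,[np.linalg.norm(np.cross(p-c,r))*1000 for c,r in rs]
def red(im,box):
    x0,y0,x1,y1=box;a=im[y0:y1,x0:x1].astype(int)
    m=(a[...,0]>90)&(a[...,0]>2*a[...,1])&(a[...,0]>2*a[...,2])
    n,l,s,c=cv2.connectedComponentsWithStats(m.astype(np.uint8))
    i=1+np.argmax(s[1:,4]);return c[i]+[x0,y0],s[i]
E
python3 - <<'E'
from h import *
from station import ctrl
D={n:ctrl.get_image(n) for n in('scene','side')}
import pickle;pickle.dump(D,open('d0.pkl','wb'))
a=cv2.resize(D['scene']['image'][250:360,240:350],(600,600),interpolation=cv2.INTER_CUBIC)
b=cv2.resize(D['side']['image'][165:275,205:305],(545,600),interpolation=cv2.INTER_CUBIC)
cv2.imwrite('pics/zs.png',a[:,:,::-1]);cv2.imwrite('pics/zd.png',b[:,:,::-1])
rs=[]
for n,bx in(('scene',(262,265,295,300)),('side',(225,165,255,195))):
    c,s=red(D[n]['image'],bx);print(n,c,s);rs.append(ray(D[n],*c))
print(tri(rs))
E
```

```text
scene [274.98360656 279.13114754] [ 9 10  9  9 61]
side [238.57894737 174.15789474] [11  8  7  4 19]
(array([0.56434396, 0.16790634, 0.20581928]), [np.float64(0.20559128185631106), np.float64(0.20559128185636102)])
```

View pics/zs.png

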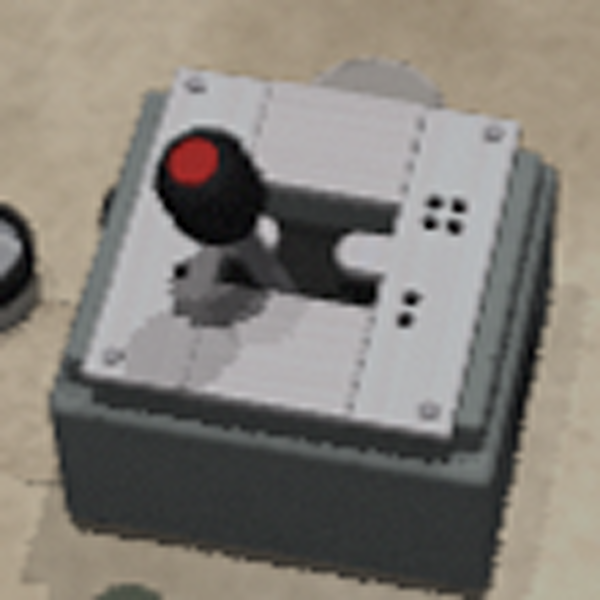

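View pics/zd.png

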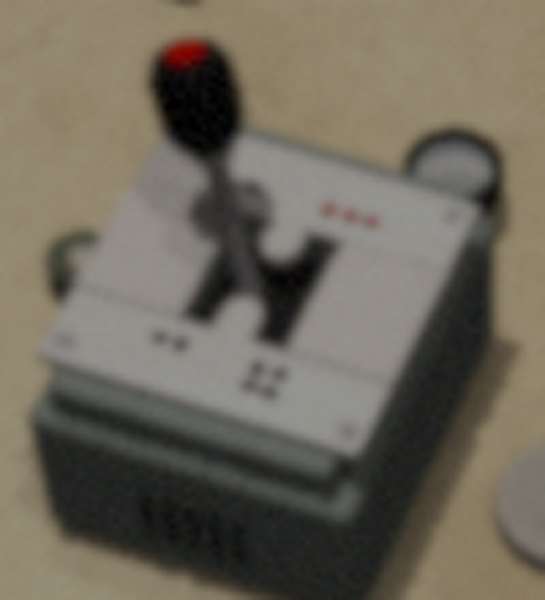

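The zooms show the four screws in scene at zoom (197,84), (494,133), (112,356) and (429,411). In side, three screws show at (450,215), (347,430) and (65,342). The lever leans forward-left, and slot 3's red dots are at the forward right.

```bash
python3 - <<'E'
from h import *
import pickle;D=pickle.load(open('d0.pkl','rb'))
k=600/110
S={n:onplane(D['scene'],240+u/k-.4,250+v/k-.4,.112) for n,(u,v) in dict(FR=(197,84),BR=(494,133),FL=(112,356),BL=(429,411)).items()}
k=5.45
T={n:onplane(D['side'],205+u/k-.4,165+v/k-.4,.112) for n,(u,v) in dict(FR=(450,215),BR=(347,430),BL=(65,342)).items()}
T['FL']=T['FR']+T['BL']-T['BR']
for P in(S,T):
    c=sum(P.values())/4;x=P['FR']-P['BR']+P['FL']-P['BL'];y=P['FL']-P['FR']+P['BL']-P['BR']
    print('c',c.round(4),'len',np.linalg.norm(x)/2,np.linalg.norm(y)/2,'yaw',np.arctan2(x[1],x[0]),np.arctan2(-y[0],y[1]))
    for n in P:print(n,P[n].round(4))
E
```

```text
c [0.5472 0.1237 0.112 ] len 0.1118738813790405 0.1203920436857024 yaw 0.2390676179389962 0.24008898703785841
FR [0.6158 0.0784 0.112 ]
BR [0.5073 0.0521 0.112 ]
FL [0.5873 0.1955 0.112 ]
BL [0.4785 0.1689 0.112 ]
c [0.5476 0.1278 0.112 ] len 0.11183345172901821 0.1192587016292116 yaw 0.2546531005662608 0.24313767583895743
FR [0.6161 0.0841 0.112 ]
BR [0.5078 0.0559 0.112 ]
BL [0.4791 0.1716 0.112 ]
FL [0.5873 0.1998 0.112 ]
```

Gate centre is about (0.547, 0.126) with yaw 0.243. The lever is at about +0.17 and the yoke at about -0.23 (stem length check: 162 mm against 160). I'll close the fingers, lift, align the tool with the selector and move over.

```bash
python3 -m handwheel '[{"gripper":1,"offset":[0,0,-55],"rotation":[0,0,0]},{"gripper":1,"offset":[-20,-9,-65],"rotation":[0,0,-0.1]},{"gripper":1,"offset":[-60,-27,-65],"rotation":[0,0,-0.2]},{"gripper":1,"offset":[-110,-50,-65],"rotation":[0,0,-0.3]},{"gripper":1,"offset":[-160,-73,-65],"rotation":[0,0,-0.42]},{"gripper":1,"offset":[-210,-95,-65],"rotation":[0,0,-0.55]},{"gripper":1,"offset":[-250,-114,-65],"rotation":[0,0,-0.672]},{"gripper":1,"offset":[-280,-127,-65],"rotation":[0,0,-0.672]}]' 20
cat > g.py <<'E'
import sys
from h import *
from station import ctrl
C=np.array([.5474,.1257,0]);W=R.from_euler('z',.243)
o=ctrl.get_obs();T=R.from_rotvec(o['tool_rot'])
print('t',o['t'],'sel mm',(W.inv().apply(o['tool_pos']-C)*1000).round(1),'F sel',W.inv().apply(o['contact_force']).round(1))
print('tool x,y,z in sel',(W.inv()*T).as_matrix().T.round(3).tolist())
if len(sys.argv)>3:
    g=W.apply(np.array(sys.argv[1:4],float)/1000)+C
    print('offset',(T.inv().apply(g-o['tool_pos'])*1000).round(1))
E
python3 g.py 65 33 271
```

```text
t: 1.2
tool_pos: [0.4627, 0.3348, 0.2719]
tool_rot: [0.38, -3.118, 0.0]
contact_force: [0.9, -0.8, 0.5]
opening: -0.0002
grip_force: 0.0
t 1.2 sel mm [-31.9 223.3 271.9] F sel [ 0.7 -1.   0.5]
tool x,y,z in sel [[-1.0, 0.0, 0.0], [0.0, 1.0, -0.0], [-0.0, -0.0, -1.0]]
offset [ -97.  -190.3    0.9]
```

```bash
python3 -m handwheel '[{"gripper":1,"offset":[-35,-35,0],"rotation":[0,0,0]},{"gripper":1,"offset":[-70,-80,0],"rotation":[0,0,0]},{"gripper":1,"offset":[-97,-125,0],"rotation":[0,0,0]},{"gripper":1,"offset":[-97,-165,0],"rotation":[0,0,0]},{"gripper":1,"offset":[-97,-190,0],"rotation":[0,0,0]},{"gripper":1,"offset":[-97,-190,0],"rotation":[0,0,0]},{"gripper":1,"offset":[-97,-190,0],"rotation":[0,0,0]},{"gripper":1,"offset":[-97,-190,0],"rotation":[0,0,0]}]'
python3 g.py 65 33 170; python3 - <<'E'
from h import *
from station import ctrl
d=ctrl.get_image('scene');cv2.imwrite('pics/s1.png',cv2.resize(d['image'][200:370,200:380],(636,600))[:,:,::-1])
E
```

```text
t: 2.2
tool_pos: [0.6013, 0.1765, 0.2721]
tool_rot: [0.383, -3.118, -0.0]
contact_force: [0.8, -0.6, 1.0]
opening: 0.0001
grip_force: 0.0
t 2.2 sel mm [ 64.5  36.3 272.1] F sel [ 0.6 -0.8  1. ]
tool x,y,z in sel [[-1.0, -0.002, -0.0], [-0.002, 1.0, 0.0], [0.0, 0.0, -1.0]]
offset [ -0.5  -3.4 102.1]
```

View pics/s1.png

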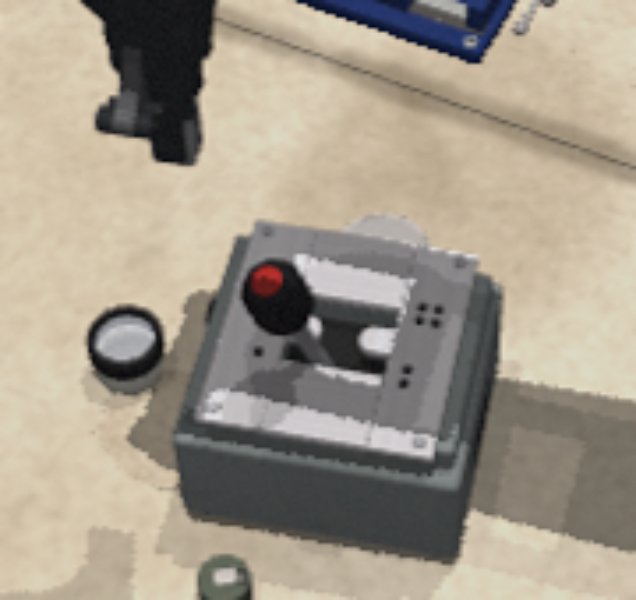

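The picture shows the closed fingertips at about zoom (178,160), beyond and above the knob, and the lever unmoved. I'll check the tip's position by ray before going down.

```bash
python3 - <<'E'
from h import *
from station import ctrl
d=ctrl.get_image('scene');o=ctrl.get_obs()
print(onplane(d,200+178/3.533,200+160/3.53,.272),o['tool_pos'])
f=240/np.tan(np.radians(d['fovy'])/2);p=R.from_rotvec(d['attitude']).inv().apply(o['tool_pos']-d['xyz']);print(d['cx']-f*p[0]/p[2],d['cy']+f*p[1]/p[2])
E
```

```text
[0.61109641 0.16298519 0.272     ] [0.60131901 0.17634203 0.27212638]
251.5421838318157 252.6571930845948
```

The ray gives a tip about 15 mm off from the reported TCP, so I'll look at the hand closer.

```bash
python3 - <<'E'
from h import *
from station import ctrl
o=ctrl.get_obs();out=[]
for n in('scene','side'):
    d=ctrl.get_image(n);im=d['image'].copy()
    f=240/np.tan(np.radians(d['fovy'])/2);p=R.from_rotvec(d['attitude']).inv().apply(o['tool_pos']-d['xyz'])
    u,v=d['cx']-f*p[0]/p[2],d['cy']+f*p[1]/p[2];print(n,u,v)
    x,y=int(u)-45,int(v)-75
    c=cv2.resize(im[y:y+130,x:x+90],(400,578),interpolation=cv2.INTER_CUBIC)
    c=np.clip(c.astype(float)*1.0,0,255);c=(255*(c/255)**.5).astype(np.uint8)
    cv2.drawMarker(c,(int((u-x+.5)*4.44),int((v-y+.5)*4.44)),(0,255,0),0,20,1);out.append(c)
cv2.imwrite('pics/tip.png',np.hstack(out)[:,:,::-1])
E
```

```text
scene 251.5421838318157 252.6571930845948
side 243.716564771048 138.99621886959662
```

View pics/tip.png

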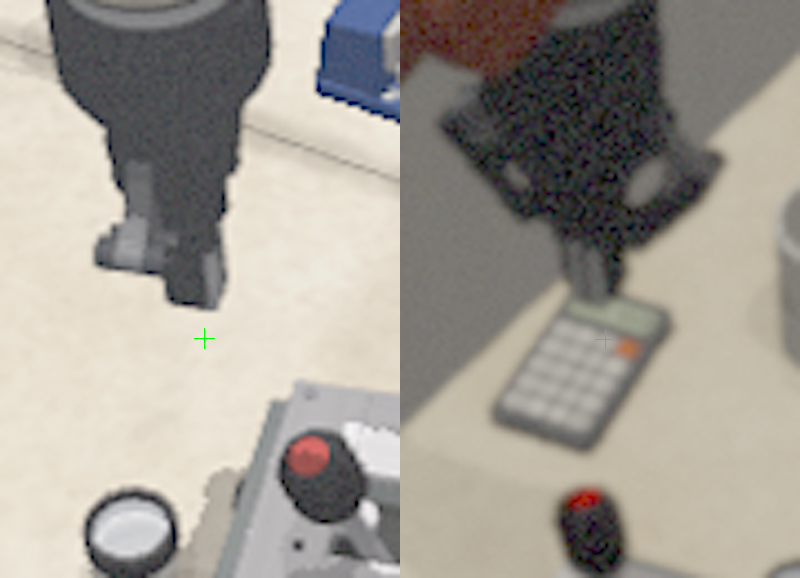

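Both views show the visible tip about 8 px above the projected TCP, at crop (200,300) in scene and (592,292) in side. I'll triangulate it.

```bash
python3 - <<'E'
from h import *
from station import ctrl
o=ctrl.get_obs();D={n:ctrl.get_image(n) for n in('scene','side')}
p,e=tri([ray(D['scene'],251.5-5/4.44,252.65-36/4.44),ray(D['side'],243.7-13/4.44,139-45/4.44)])
W=R.from_euler('z',.243)
print(p,e,(W.inv().apply(p-o['tool_pos'])*1000).round(1))
E
python3 g.py 65 33 170
```

```text
[0.59942781 0.17967442 0.29939284] [np.float64(0.43459319291847864), np.float64(0.4345931929183691)] [-1.   4.  27.3]
t 2.5 sel mm [ 64.5  35.7 272.1] F sel [ 0.4 -0.3 -0.4]
tool x,y,z in sel [[-1.0, -0.001, -0.0], [-0.001, 1.0, 0.0], [0.0, 0.0, -1.0]]
offset [ -0.4  -2.7 102.1]
```

The visible tips are about 22–27 mm above the reported TCP, so I'll set heights from the visible tip. I want the tip at about 0.183, which is a reported z of about 0.160.

```bash
python3 -m handwheel '[{"gripper":1,"offset":[0,-1,30],"rotation":[0,0,0]},{"gripper":1,"offset":[0,-2,60],"rotation":[0,0,0]},{"gripper":1,"offset":[0,-3,90],"rotation":[0,0,0]},{"gripper":1,"offset":[0,-3,107],"rotation":[0,0,0]},{"gripper":1,"offset":[0,-3,110],"rotation":[0,0,0]},{"gripper":1,"offset":[0,-3,110],"rotation":[0,0,0]},{"gripper":1,"offset":[0,-3,110],"rotation":[0,0,0]},{"gripper":1,"offset":[0,-3,110],"rotation":[0,0,0]}]'
cat > look.py <<'E'
import sys
from h import *
from station import ctrl
out=[];C=np.array([.5474,.1257,.05]);W=R.from_euler('z',.243);rs=[]
for n,(x,y) in(('scene',(215,200)),('side',(185,115))):
    d=ctrl.get_image(n);im=d['image']
    try:
        c,s=red(im,(x+20,y+20,x+110,y+120));rs.append(ray(d,*c));print(n,c.round(1),s[4])
    except Exception as e:print(n,'no red')
    c=cv2.resize(im[y:y+180,x:x+120],(400,600),interpolation=cv2.INTER_CUBIC)
    out.append((255*(c/255)**.6).astype(np.uint8))
if len(sys.argv)>1:cv2.imwrite(sys.argv[1],np.hstack(out)[:,:,::-1])
if len(rs)==2:
    p,e=tri(rs);q=W.inv().apply(p-C);print('top sel',(q*1000).round(1),'err',e[0],'lever',np.arctan2(q[0],q[2]),'yoke',-np.arctan2(q[1],q[2]))
E
python3 look.py pics/a2.png; python3 g.py
```

```text
t: 3.5
tool_pos: [0.603, 0.1726, 0.1634]
tool_rot: [-0.381, 3.116, 0.0]
contact_force: [-0.4, 0.3, 1.0]
opening: 0.0002
grip_force: 0.0
scene [275.  278.9] 58
side [238.6 174.2] 19
top sel [ 26.5  36.7 156.1] err 0.3091645961248117 lever 0.16803769236974098 yoke -0.2310810671332192
t 3.6 sel mm [ 64.9  32.2 162.8] F sel [ 0.3 -0.4 -0.5]
tool x,y,z in sel [[-1.0, -0.0, -0.001], [-0.0, 1.0, -0.0], [0.001, -0.0, -1.0]]
```

View pics/a2.png

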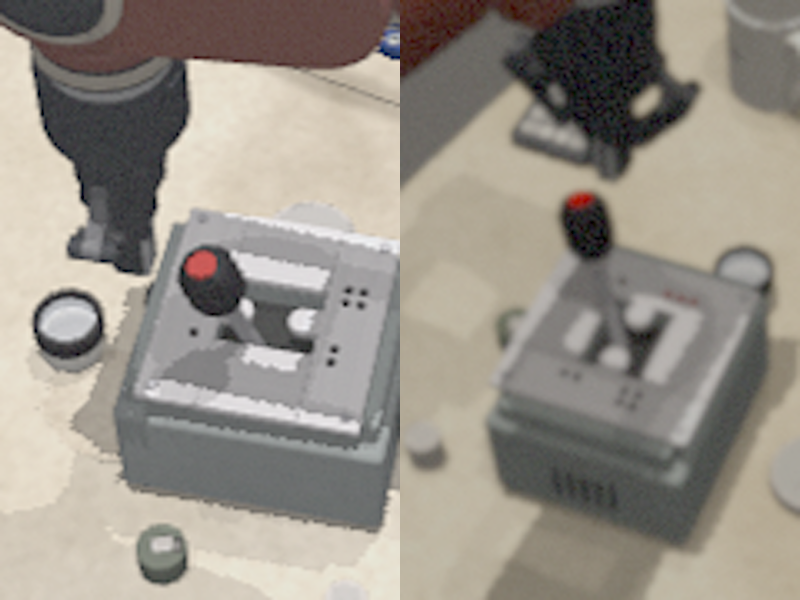

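The tip is at crop (135,262) in scene and (208,168) in side, in front of and clear of the knob, and the lever hasn't moved. I'll triangulate the tip to check its height.

```bash
python3 - <<'E'
from h import *
from station import ctrl
o=ctrl.get_obs();D={n:ctrl.get_image(n) for n in('scene','side')}
W=R.from_euler('z',.243)
p,e=tri([ray(D['scene'],215+133/3.333,200+262/3.333),ray(D['side'],185+208/3.333,115+168/3.333)])
print(p,e,(W.inv().apply(p-o['tool_pos'])*1000).round(1))
E
```

```text
[0.60222254 0.17506626 0.19381181] [np.float64(0.4107913957727855), np.float64(0.41079139577287466)] [ 0.2  2.5 31. ]
```

Tip height is about 0.19. I'll lower another 12 mm, then push the knob back most of the way and look.

```bash
python3 -m handwheel '[{"gripper":1,"offset":[0,1,12],"rotation":[0,0,0]},{"gripper":1,"offset":[3,1,12],"rotation":[0,0,0]},{"gripper":1,"offset":[8,1,12],"rotation":[0,0,0]},{"gripper":1,"offset":[13,1,12],"rotation":[0,0,0]},{"gripper":1,"offset":[18,1,12],"rotation":[0,0,0]},{"gripper":1,"offset":[23,1,12],"rotation":[0,0,0]},{"gripper":1,"offset":[26,1,12],"rotation":[0,0,0]},{"gripper":1,"offset":[26,1,12],"rotation":[0,0,0]}]'
python3 look.py; python3 g.py
```

```text
t: 4.7
tool_pos: [0.5772, 0.1673, 0.1509]
tool_rot: [-0.381, 3.117, 0.0]
contact_force: [3.9, 2.0, 2.9]
opening: 0.0004
grip_force: 2.1
scene [282.  279.8] 45
side no red
t 4.8 sel mm [ 38.9  33.2 150.5] F sel [4.  1.3 3.2]
tool x,y,z in sel [[-1.0, -0.0, -0.001], [-0.0, 1.0, -0.0], [0.001, -0.0, -1.0]]
```

```bash
cat >> look.py <<'E'
elif 1:
    n='scene';d=ctrl.get_image(n);c,s=red(d['image'],(235,220,325,320));p=onplane(d,*c,.207);q=W.inv().apply(p-C);print('plane',(q*1000).round(1),'lever',np.arctan2(q[0],q[2]),'yoke',-np.arctan2(q[1],q[2]))
E
python3 look.py
python3 -m handwheel '[{"gripper":1,"offset":[2,0,0],"rotation":[0,0,0]},{"gripper":1,"offset":[4,0,0],"rotation":[0,0,0]},{"gripper":1,"offset":[6,0,0],"rotation":[0,0,0]},{"gripper":1,"offset":[8,0,0],"rotation":[0,0,0]},{"gripper":1,"offset":[8,0,0],"rotation":[0,0,0]},{"gripper":1,"offset":[0,0,0],"rotation":[0,0,0]},{"gripper":1,"offset":[-10,0,0],"rotation":[0,0,0]},{"gripper":1,"offset":[-12,0,0],"rotation":[0,0,0]}]'
python3 look.py;python3 g.py
```

```text
scene [282.2 279.7] 43
side no red
plane [ 13.4  36.1 157. ] lever 0.08529329565485841 yoke -0.22630390018872215
t: 5.95
tool_pos: [0.5884, 0.17, 0.149]
tool_rot: [0.381, -3.116, 0.0]
contact_force: [0.3, 0.8, -0.1]
opening: -0.0002
grip_force: 0.0
scene [286.9 280.7] 63
side [233.5 180.9] 30
top sel [  4.3  37.9 158.4] err 0.327709800143693 lever 0.02728828925948599 yoke -0.23484686956664988
t 6.05 sel mm [ 50.4  33.2 149.4] F sel [-0.4 -0.8  0.2]
tool x,y,z in sel [[-1.0, -0.0, 0.002], [-0.0, 1.0, 0.0], [-0.002, 0.0, -1.0]]
```

Lever is at 0.027, inside the cross channel. Now I'll go round to the left side at the same height.

```bash
python3 -m handwheel '[{"gripper":1,"offset":[0,20,0],"rotation":[0,0,0]},{"gripper":1,"offset":[0,40,0],"rotation":[0,0,0]},{"gripper":1,"offset":[5,52,0],"rotation":[0,0,0]},{"gripper":1,"offset":[25,52,0],"rotation":[0,0,0]},{"gripper":1,"offset":[42,50,0],"rotation":[0,0,0]},{"gripper":1,"offset":[46,45,0],"rotation":[0,0,0]},{"gripper":1,"offset":[46,40,0],"rotation":[0,0,0]},{"gripper":1,"offset":[46,36,0],"rotation":[0,0,0]}]'
python3 -m handwheel '[{"gripper":1,"offset":[0,-5,0],"rotation":[0,0,0]},{"gripper":1,"offset":[0,-11,0],"rotation":[0,0,0]},{"gripper":1,"offset":[0,-17,0],"rotation":[0,0,0]},{"gripper":1,"offset":[0,-23,0],"rotation":[0,0,0]},{"gripper":1,"offset":[0,-29,0],"rotation":[0,0,0]},{"gripper":1,"offset":[0,-35,0],"rotation":[0,0,0]},{"gripper":1,"offset":[0,-41,0],"rotation":[0,0,0]},{"gripper":1,"offset":[0,-41,0],"rotation":[0,0,0]}]'
python3 look.py pics/a3.png;python3 g.py
```

```text
t: 7.05
tool_pos: [0.5357, 0.1937, 0.1503]
tool_rot: [-0.381, 3.118, -0.0]
contact_force: [-0.6, 0.2, 0.4]
opening: 0.0004
grip_force: 0.0
t: 8.05
tool_pos: [0.5451, 0.1535, 0.1499]
tool_rot: [0.38, -3.118, 0.001]
contact_force: [0.4, 1.6, 1.1]
opening: -0.0001
grip_force: 0.7
scene no red
side no red
t 8.2 sel mm [  4.3  27.9 149.6] F sel [0.  0.5 0.4]
tool x,y,z in sel [[-1.0, -0.0, 0.001], [-0.0, 1.0, -0.001], [-0.001, -0.001, -1.0]]Traceback (most recent call last):
  File "look.py", line 16, in <module>
    n='scene';d=ctrl.get_image(n);c,s=red(d['image'],(235,220,325,320));p=onplane(d,*c,.207);q=W.inv().apply(p-C);print('plane',(q*1000).round(1),'lever',np.arctan2(q[0],q[2]),'yoke',-np.arctan2(q[1],q[2]))
                                      ~~~^^^^^^^^^^^^^^^^^^^^^^^^^^^^^^
  File "h.py", line 16, in red
    i=1+np.argmax(s[1:,4]);return c[i]+[x0,y0],s[i]
        ~~~~~~~~~^^^^^^^^^
    return _wrapfunc(a, 'argmax', axis=axis, out=out, **kwds)
    return bound(*args, **kwds)
ValueError: attempt to get argmax of an empty sequence
```

View pics/a3.png

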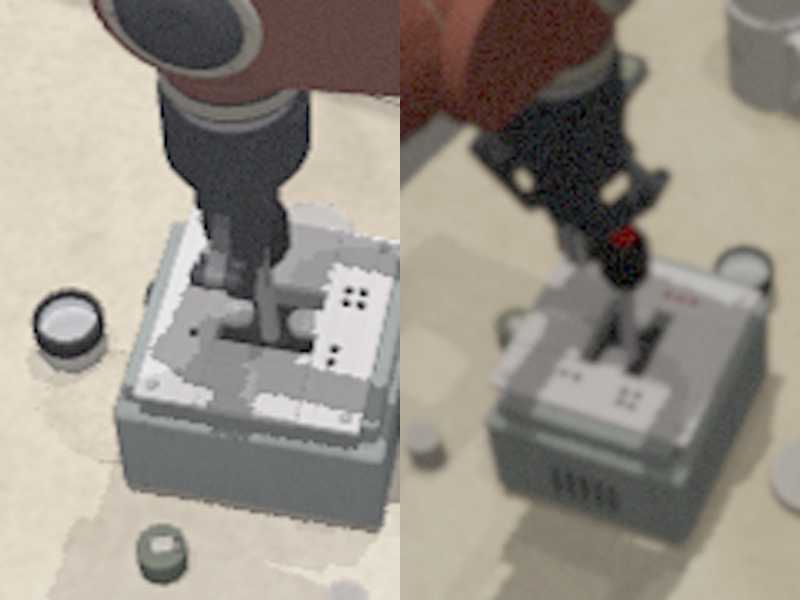

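Side shows the knob upright at crop (625,245), with the stem in the middle of the cross channel and the forces low. I'll continue right.

```bash
sed -i 's/a\[...,0\]>90/a[...,0]>60/' h.py; python3 -m handwheel '[{"gripper":1,"offset":[0,-4,0],"rotation":[0,0,0]},{"gripper":1,"offset":[0,-8,0],"rotation":[0,0,0]},{"gripper":1,"offset":[0,-12,0],"rotation":[0,0,0]},{"gripper":1,"offset":[0,-16,0],"rotation":[0,0,0]},{"gripper":1,"offset":[0,-20,0],"rotation":[0,0,0]},{"gripper":1,"offset":[0,-23,0],"rotation":[0,0,0]},{"gripper":1,"offset":[0,-26,0],"rotation":[0,0,0]},{"gripper":1,"offset":[0,-26,0],"rotation":[0,0,0]}]'
python3 g.py; python3 look.py
python3 - <<'E'
from h import *
from station import ctrl
d=ctrl.get_image('side');c,s=red(d['image'],(205,150,280,220));p=onplane(d,*c,.205);W=R.from_euler('z',.243)
q=W.inv().apply(p-[.5474,.1257,.05]);print(c,s,q,'lever',np.arctan2(q[0],q[2]),'yoke',-np.arctan2(q[1],q[2]))
E
```

```text
t: 9.2
tool_pos: [0.5512, 0.1286, 0.1499]
tool_rot: [0.381, -3.118, 0.0]
contact_force: [-0.3, 0.9, 0.1]
opening: -0.0002
grip_force: 0.8
t 9.2 sel mm [  4.4   1.9 149.9] F sel [-0.   0.9  0.1]
tool x,y,z in sel [[-1.0, 0.0, 0.0], [0.0, 1.0, -0.0], [-0.0, -0.0, -1.0]]
scene [276.7 285.7] 3
side [212.  136.6] 26
top sel [ 17.   93.2 236.6] err 15.977257575982298 lever 0.07152548843421107 yoke -0.3751062684237445Traceback (most recent call last):
  File "<stdin>", line 3, in <module>
  File "h.py", line 16, in red
    i=1+np.argmax(s[1:,4]);return c[i]+[x0,y0],s[i]
        ~~~~~~~~~^^^^^^^^^
    return _wrapfunc(a, 'argmax', axis=axis, out=out, **kwds)
    return bound(*args, **kwds)
ValueError: attempt to get argmax of an empty sequence
```

The disc is hidden by the linkage. I'll back off left for a clear look.

```bash
sed -i 's/a\[...,0\]>60/a[...,0]>90/' h.py; python3 -m handwheel '[{"gripper":1,"offset":[0,-2,0],"rotation":[0,0,0]},{"gripper":1,"offset":[0,-3,0],"rotation":[0,0,0]},{"gripper":1,"offset":[0,-3,0],"rotation":[0,0,0]},{"gripper":1,"offset":[0,10,0],"rotation":[0,0,0]},{"gripper":1,"offset":[0,30,0],"rotation":[0,0,0]},{"gripper":1,"offset":[0,50,0],"rotation":[0,0,0]},{"gripper":1,"offset":[0,60,0],"rotation":[0,0,0]},{"gripper":1,"offset":[0,60,0],"rotation":[0,0,0]}]'
python3 look.py; python3 g.py
```

```text
t: 10.35
tool_pos: [0.5366, 0.1881, 0.1501]
tool_rot: [-0.384, 3.118, -0.0]
contact_force: [0.4, -0.3, 0.0]
opening: -0.0001
grip_force: 0.0
scene no red
side [266.4 190.6] 37
t 10.5 sel mm [  4.6  62.  150.1] F sel [-0.7 -0.5  0.4]
tool x,y,z in sel [[-1.0, 0.0, -0.0], [0.0, 1.0, -0.0], [0.0, -0.0, -1.0]]Traceback (most recent call last):
  File "look.py", line 16, in <module>
    n='scene';d=ctrl.get_image(n);c,s=red(d['image'],(235,220,325,320));p=onplane(d,*c,.207);q=W.inv().apply(p-C);print('plane',(q*1000).round(1),'lever',np.arctan2(q[0],q[2]),'yoke',-np.arctan2(q[1],q[2]))
                                      ~~~^^^^^^^^^^^^^^^^^^^^^^^^^^^^^^
  File "h.py", line 16, in red
    i=1+np.argmax(s[1:,4]);return c[i]+[x0,y0],s[i]
        ~~~~~~~~~^^^^^^^^^
    return _wrapfunc(a, 'argmax', axis=axis, out=out, **kwds)
    return bound(*args, **kwds)
ValueError: attempt to get argmax of an empty sequence
```

```bash
python3 -m handwheel '[{"gripper":1,"offset":[20,5,0],"rotation":[0,0,0]},{"gripper":1,"offset":[40,5,0],"rotation":[0,0,0]},{"gripper":1,"offset":[55,5,0],"rotation":[0,0,0]},{"gripper":1,"offset":[60,5,0],"rotation":[0,0,0]},{"gripper":1,"offset":[60,5,0],"rotation":[0,0,0]},{"gripper":1,"offset":[60,5,0],"rotation":[0,0,0]},{"gripper":1,"offset":[60,5,0],"rotation":[0,0,0]},{"gripper":1,"offset":[60,5,0],"rotation":[0,0,0]}]'
python3 look.py pics/a4.png; python3 g.py
```

```text
t: 11.5
tool_pos: [0.4776, 0.1776, 0.1501]
tool_rot: [0.381, -3.118, 0.0]
contact_force: [-0.8, 0.2, 0.2]
opening: 0.0002
grip_force: 0.0
scene [276.7 285.7] 3
side [266.1 190.4] 41
top sel [45.7 -4.9 86. ] err 11.064073476385028 lever 0.4878630143719009 yoke 0.057119483947642415
t 11.6 sel mm [-55.3  67.2 150.1] F sel [ 0.1 -0.1 -0.3]
tool x,y,z in sel [[-1.0, -0.0, 0.0], [-0.0, 1.0, 0.0], [-0.0, 0.0, -1.0]]
```

View pics/a4.png

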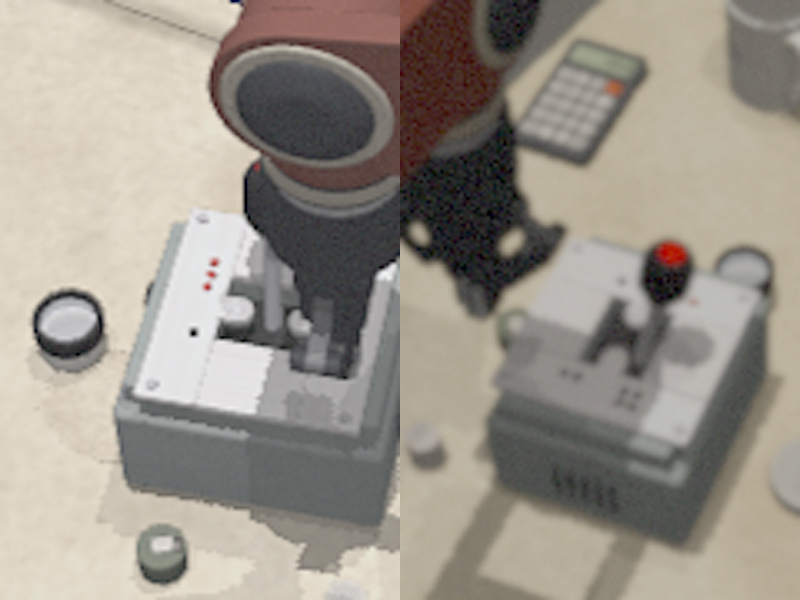

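Side shows the knob at crop (671,255) leaning right with the stem in the right rail, roughly mid-gate, and scene shows the stem at (270,290). I'll get the angles from side and move in behind the knob.

```bash
python3 - <<'E'
from h import *
from station import ctrl
d=ctrl.get_image('side');c,s=red(d['image'],(205,150,290,220));p=onplane(d,*c,.205);W=R.from_euler('z',.243)
q=W.inv().apply(p-[.5474,.1267,.05]);print(c,q,'lever',np.arctan2(q[0],q[2]),'yoke',-np.arctan2(q[1],q[2]))
E
python3 -m handwheel '[{"gripper":1,"offset":[0,-15,0],"rotation":[0,0,0]},{"gripper":1,"offset":[0,-35,0],"rotation":[0,0,0]},{"gripper":1,"offset":[0,-55,0],"rotation":[0,0,0]},{"gripper":1,"offset":[0,-75,0],"rotation":[0,0,0]},{"gripper":1,"offset":[0,-95,0],"rotation":[0,0,0]},{"gripper":1,"offset":[0,-100,0],"rotation":[0,0,0]},{"gripper":1,"offset":[0,-100,0],"rotation":[0,0,0]},{"gripper":1,"offset":[0,-100,0],"rotation":[0,0,0]}]'
python3 look.py; python3 g.py
```

```text
[266.12195122 190.43902439] [ 0.00651314 -0.03378801  0.155     ] lever 0.04199553707112993 yoke 0.21462956012205883
t: 12.65
tool_pos: [0.5014, 0.0809, 0.1501]
tool_rot: [0.382, -3.118, -0.0]
contact_force: [-0.5, -0.8, -0.5]
opening: 0.0001
grip_force: 0.0
scene [295.8 249.3] 40
side [219.4 145.1] 184
top sel [-14.5  49.4 271.8] err 4.220396845268691 lever -0.05323314435401666 yoke -0.17971770448173108
t 12.75 sel mm [-55.4 -32.3 150.1] F sel [-0.3  0.2  0.4]
tool x,y,z in sel [[-1.0, -0.001, 0.0], [-0.001, 1.0, 0.0], [-0.0, 0.0, -1.0]]
```

Lever ≈ 0.04 and yoke ≈ 0.22, in the right rail. I'll push forward gently, partway first.

```bash
python3 -m handwheel '[{"gripper":1,"offset":[-10,0,0],"rotation":[0,0,0]},{"gripper":1,"offset":[-22,0,0],"rotation":[0,0,0]},{"gripper":1,"offset":[-30,0,0],"rotation":[0,0,0]},{"gripper":1,"offset":[-36,0,0],"rotation":[0,0,0]},{"gripper":1,"offset":[-41,0,0],"rotation":[0,0,0]},{"gripper":1,"offset":[-46,0,0],"rotation":[0,0,0]},{"gripper":1,"offset":[-50,0,0],"rotation":[0,0,0]},{"gripper":1,"offset":[-50,0,0],"rotation":[0,0,0]}]'
python3 g.py; cat > l2.py <<'E'
from h import *
from station import ctrl
W=R.from_euler('z',.243);rs=[]
for n,b,yc in(('scene',(240,235,320,300),.1237),('side',(240,165,300,220),.1278)):
    d=ctrl.get_image(n)
    try:c,s=red(d['image'],b)
    except ValueError:print(n,'none');continue
    rs.append(ray(d,*c))
    p=onplane(d,*c,.198);q=W.inv().apply(p-[.5474,yc,.05]);print(n,c,s[4],q.round(4),'lever',np.arctan2(q[0],q[2]),'yoke',-np.arctan2(q[1],q[2]))
if len(rs)==2:
    p,e=tri(rs);q=W.inv().apply(p-[.5474,.1257,.05]);print('tri',q.round(4),e,np.arctan2(q[0],q[2]),-np.arctan2(q[1],q[2]))
E
python3 l2.py
```

```text
t: 13.75
tool_pos: [0.5503, 0.0926, 0.1502]
tool_rot: [-0.381, 3.118, 0.0]
contact_force: [-2.3, -0.7, 3.0]
opening: 0.0003
grip_force: 1.5
t 13.75 sel mm [ -5.1 -32.8 150.2] F sel [-2.3 -0.1  3. ]
tool x,y,z in sel [[-1.0, -0.0, -0.0], [-0.0, 1.0, -0.0], [0.0, -0.0, -1.0]]
scene [283.28571429 247.28571429] 7 [ 0.0315 -0.0414  0.148 ] lever 0.20948490577933085 yoke 0.2726679202609474
side none
```

The lever is going forward into slot 3 (about 0.2) with low force. I'll continue.

```bash
python3 -m handwheel '[{"gripper":1,"offset":[-4,0,0],"rotation":[0,0,0]},{"gripper":1,"offset":[-8,0,0],"rotation":[0,0,0]},{"gripper":1,"offset":[-12,0,0],"rotation":[0,0,0]},{"gripper":1,"offset":[-15,0,0],"rotation":[0,0,0]},{"gripper":1,"offset":[-18,0,0],"rotation":[0,0,0]},{"gripper":1,"offset":[-21,0,0],"rotation":[0,0,0]},{"gripper":1,"offset":[-23,0,0],"rotation":[0,0,0]},{"gripper":1,"offset":[-23,0,0],"rotation":[0,0,0]}]'
python3 g.py;python3 l2.py
```

```text
t: 14.85
tool_pos: [0.5714, 0.0976, 0.1485]
tool_rot: [0.38, -3.115, 0.001]
contact_force: [-3.1, -3.1, -1.2]
opening: 0.0
grip_force: 1.9
t 14.85 sel mm [ 16.6 -33.  148.5] F sel [-3.7 -2.3 -1.2]
tool x,y,z in sel [[-1.0, -0.0, 0.003], [-0.0, 1.0, -0.0], [-0.003, -0.0, -1.0]]
scene [270.72727273 248.        ] 11 [ 0.0542 -0.0351  0.148 ] lever 0.35101826048292606 yoke 0.23274386044825848
side none
```

Now small steps until the stop is felt.

```bash
python3 -m handwheel '[{"gripper":1,"offset":[-1,0,0],"rotation":[0,0,0]},{"gripper":1,"offset":[-2,0,0],"rotation":[0,0,0]},{"gripper":1,"offset":[-3,0,0],"rotation":[0,0,0]},{"gripper":1,"offset":[-4,0,0],"rotation":[0,0,0]},{"gripper":1,"offset":[-4,0,0],"rotation":[0,0,0]},{"gripper":1,"offset":[-4,0,0],"rotation":[0,0,0]},{"gripper":1,"offset":[-4,0,0],"rotation":[0,0,0]},{"gripper":1,"offset":[-4,0,0],"rotation":[0,0,0]}]'
python3 g.py;python3 l2.py
```

```text
t: 15.95
tool_pos: [0.5762, 0.0992, 0.1501]
tool_rot: [0.381, -3.118, -0.0]
contact_force: [-3.9, -1.0, -0.7]
opening: -0.0004
grip_force: 1.7
t 15.95 sel mm [ 21.6 -32.7 150.1] F sel [-4.1 -0.1 -0.7]
tool x,y,z in sel [[-1.0, -0.0, 0.0], [-0.0, 1.0, 0.0], [-0.0, 0.0, -1.0]]
scene [268.33333333 248.25      ] 12 [ 0.0585 -0.0336  0.148 ] lever 0.3761540086157357 yoke 0.22334549667984732
side none
```

```bash
python3 -m handwheel '[{"gripper":1,"offset":[-1,0,0],"rotation":[0,0,0]},{"gripper":1,"offset":[-2,0,0],"rotation":[0,0,0]},{"gripper":1,"offset":[-3,0,0],"rotation":[0,0,0]},{"gripper":1,"offset":[-3,0,0],"rotation":[0,0,0]},{"gripper":1,"offset":[-3,0,0],"rotation":[0,0,0]},{"gripper":1,"offset":[-3,0,0],"rotation":[0,0,0]},{"gripper":1,"offset":[-3,0,0],"rotation":[0,0,0]},{"gripper":1,"offset":[-3,0,0],"rotation":[0,0,0]}]'
python3 g.py;python3 l2.py
```

```text
t: 17.05
tool_pos: [0.5781, 0.0997, 0.1496]
tool_rot: [0.381, -3.115, 0.0]
contact_force: [-6.3, -1.9, -0.3]
opening: 0.0001
grip_force: 3.1
t 17.05 sel mm [ 23.5 -32.6 149.6] F sel [-6.5 -0.3 -0.3]
tool x,y,z in sel [[-1.0, -0.0, 0.003], [-0.0, 1.0, 0.0], [-0.003, 0.0, -1.0]]
scene [268.    248.125] 8 [ 0.0591 -0.0338  0.148 ] lever 0.3801694129623061 yoke 0.22443250693208813
side none
```

```bash
python3 -m handwheel '[{"gripper":1,"offset":[-1,0,0],"rotation":[0,0,0]},{"gripper":1,"offset":[-2,0,0],"rotation":[0,0,0]},{"gripper":1,"offset":[-3,0,0],"rotation":[0,0,0]},{"gripper":1,"offset":[-3,0,0],"rotation":[0,0,0]},{"gripper":1,"offset":[-3,0,0],"rotation":[0,0,0]},{"gripper":1,"offset":[-3,0,0],"rotation":[0,0,0]},{"gripper":1,"offset":[-3,0,0],"rotation":[0,0,0]},{"gripper":1,"offset":[-3,0,0],"rotation":[0,0,0]}]'
python3 g.py;python3 l2.py
```

```text
t: 18.15
tool_pos: [0.5799, 0.1003, 0.149]
tool_rot: [0.381, -3.113, 0.0]
contact_force: [-10.2, -2.5, -0.2]
opening: 0.0001
grip_force: 4.3
t 18.15 sel mm [ 25.5 -32.5 149. ] F sel [-10.5   0.1  -0.2]
tool x,y,z in sel [[-1.0, -0.0, 0.006], [-0.0, 1.0, 0.001], [-0.006, 0.001, -1.0]]
scene [267.28571429 248.28571429] 7 [ 0.0604 -0.0331  0.148 ] lever 0.387250246080202 yoke 0.22032917843666727
side none
```

The force climbs to 10.5 N against the stop, so the lever is home. I'll back off straight to the rear, then go up.

```bash
python3 -m handwheel '[{"gripper":1,"offset":[8,0,0],"rotation":[0,0,0]},{"gripper":1,"offset":[25,0,0],"rotation":[0,0,0]},{"gripper":1,"offset":[50,0,0],"rotation":[0,0,0]},{"gripper":1,"offset":[80,0,-10],"rotation":[0,0,0]},{"gripper":1,"offset":[110,0,-40],"rotation":[0,0,0]},{"gripper":1,"offset":[140,0,-80],"rotation":[0,0,0]},{"gripper":1,"offset":[160,0,-110],"rotation":[0,0,0]},{"gripper":1,"offset":[160,0,-110],"rotation":[0,0,0]}]'
python3 look.py pics/end.png;python3 l2.py; python3 g.py
```

```text
t: 19.25
tool_pos: [0.4291, 0.062, 0.2651]
tool_rot: [-0.379, 3.106, -0.002]
contact_force: [-0.4, 0.1, 0.5]
opening: 0.0001
grip_force: 0.0
scene [268.5 249.1] 29
side [276.  175.6] 21
top sel [ 57.  -33.9 147.5] err 0.2941061886265329 lever 0.3688544312761136 yoke 0.2258257683406493
scene [268.51724138 249.06896552] 29 [ 0.0576 -0.0318  0.148 ] lever 0.3713211982997401 yoke 0.2114729619739536
side [275.95238095 175.57142857] 21 [ 0.0558 -0.0361  0.148 ] lever 0.3602730555911107 yoke 0.23892924905857396
tri [ 0.057  -0.0339  0.1475] [np.float64(0.2941061886265658), np.float64(0.29410618862666527)] 0.36885443127611456 0.22582576834065018
t 19.45 sel mm [-132.2  -32.7  258.8] F sel [-0.2  0.2  0.9]
tool x,y,z in sel [[-1.0, -0.0, 0.001], [-0.0, 1.0, 0.001], [-0.001, 0.001, -1.0]]
```

View pics/end.png

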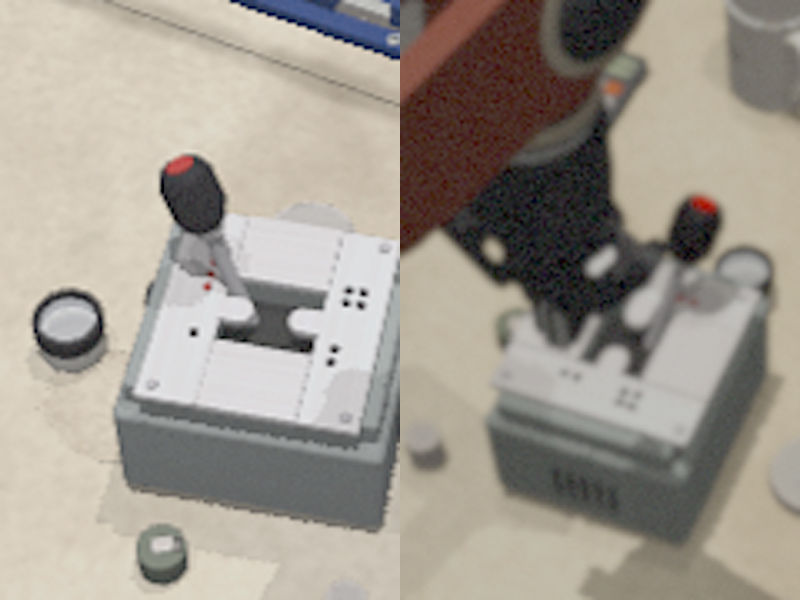

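The stem stands at the forward end of the right rail by the red dots, with the knob at scene crop (192,190). Lever is about 0.36, the gripper is clear, and the loose objects in view are where they were.

```bash
python3 -c "
from station import ctrl
print(ctrl.finish_job())"
```

```text
the job is handed in; nothing more can be done
None
```

I shifted the lever through the cross channel into slot 3 and pushed it forward against its stop (measured about 0.37 rad, stop 0.36; yoke about 0.23), then backed the gripper clear and handed the job in at about 19.5 s.

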